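Weigh the snail shell: carry its dish on the section lifter to the balance

TASK

Weigh the dried snail shell: take the section lifter from its rest, slide the blade under the white dish that holds the snail shell in the drying rack, carry the dish level on the blade to the balance and lower it gently onto the two ledges of the dish holder on the pan. Draw the blade out from underneath and lay the lifter back in its rest, as it lay before. Never touch the dishes with the gripper, do not lean on the balance, and leave the other two dishes, the wash bottle and the vial where they are.

Things in the scene. Friction and masses are not known exactly. Their poses are not given: they have to be found in the camera images.
- lifter: Section lifter, a cranked flat spatula, about 80 g. Origin at the middle of the grip, halfway up the black handle; x along the handle to the blade, z up. Handle: bar 14 mm wide (y), 12 mm high, from x = -81 to +54 mm; balance point 10 mm in front of the origin. A 12 mm wide steel neck slopes from the handle's front end down to the blade at x = +82 mm.
- blade_middle (a point): Middle of the upper face of the lifter's blade, 111 mm in front of and 44 mm below the lifter's origin. Blade: flat, parallel to the handle, 26 mm wide, 2.5 mm thick, 62 mm long, from x = +80 to +142 mm of the lifter's origin.
- lifter_rest: Fixed grey rest, the lifter lies in it at the start. Origin on the table under its middle, x along the lying handle to the blade. Base plate 110 x 60 x 6 mm; two posts at x = -40 and +40 mm, 6 mm thick, 44 mm wide, each with a flat-bottomed notch 20 mm wide for the handle: notch floor 69 mm, cheek tops 78 mm above the table.
- rest_seat (a point): Point in the rest, 75 mm above the table, where the lifter's origin lies when the handle lies in both notches with its blade to +x.
- dish_snail: Square white weighing dish, 54 x 54 mm, 14 mm high, walls and floor 2.5 mm, about 30 g, with a brown cone-shaped, spirally whorled snail shell (40 mm long, 26 mm thick, rising to 28 mm above the dish's underside) fixed in it. The dish to be weighed. Origin at the centre of its flat underside, z up.
- dish_clam: Same dish with a flat round ribbed clam shell (40 mm) of the same brown in it; bystander. Origin at the centre of the underside.
- dish_tusk: Same dish with a thin curved tusk shell (45 mm long, 4 to 9 mm thick) of the same brown in it; bystander. Origin at the centre of the underside.
- dish_rack: Fixed aluminium drying rack, three bays side by side at y = -70, 0, +70 mm; any dish may stand in any bay, centred within 6 mm. Origin on the table under the middle bay's centre, x from the open front of the bays to their far end. Base plate 85 x 222 x 4 mm. Each bay is a pair of rails along x (x = -29 to +29 mm) on whose ledges a dish stands.
- bay_mid (a point): Centre of the rack's middle bay at ledge-top height, 50 mm above the table. In each bay: ledges 4 mm thick, clear gap of 38 mm between them, lips 60 mm apart and 6 mm above the ledges, end stops at x = +31 to +34 mm that leave the 38 mm gap free. Under the dish the gap is open from the front down to the base plate.
- balance: Fixed top-loading balance, white housing 235 x 172 mm from x = -163 to +73 mm, 58 mm high (65 mm at the front keypad, x below -84 mm). Origin on the table under the pan's centre, x from the keypad front to the rear. Round steel pan 116 mm across, top at 70 mm, on it a fixed steel dish holder like one bay of the rack.
- holder_seat (a point): Centre of the dish holder at ledge-top height, 105 mm above the table; the seated dish's origin lies here. Axes as the balance. Two rails along x, x = -29 to +29 mm, gap of 38 mm between the ledges, lips 62 mm apart and 6 mm above the ledges, end stops at x = +31 to +34 mm, front open to -x. The gap is free down to 74 mm above the table.
- wash_bottle: Loose translucent wash bottle, 66 mm across, 154 mm high with its cap, bent spout rising to 198 mm and reaching out 48 mm from the axis to its +x; bystander. Origin at the centre of its underside.
- vial: Loose glass vial with white screw cap, 38 mm across, 78 mm high; bystander. Origin at the centre of its underside.
Not all that is in view belongs to the job. What is shaped like the lifter but orange is not meant. Leave any red look-alike of the dish_snail alone.

How it is judged:
On the way, in this order (a step that is already met when the one before it is completed fails the run):
1. the dish with the snail shell rides on the lifter, clear of the rack (contact force between lifter and dish_snail above 0.05 N and contact force between dish_snail and dish_rack below 0.02 N and z of dish_snail in the frame of dish_rack above 0.06 m), for 0.2 s.
2. the dish stands on the ledges of the balance's dish holder, the lifter no longer touching it (x of dish_snail in the frame of holder_seat between -0.01 and 0.01 m and y of dish_snail in the frame of holder_seat between -0.006 and 0.006 m and z of dish_snail in the frame of holder_seat below 0.002 m and contact force between lifter and dish_snail below 0.01 N and linear speed of dish_snail below 0.02 m/s), for 0.2 s.
At the end, for the whole second after the job is handed in: The snail's dish rests flat on both ledges of the balance's dish holder, within 10 mm of its centre lengthwise, 6 mm across, 2 mm in height; the lifter lies at rest in both notches of its rest, blade forward as before, within 25 mm lengthwise, 6 mm across (20 mm at the blade), 3 mm in height (x of dish_snail in the frame of holder_seat between -0.01 and 0.01 m and y of dish_snail in the frame of holder_seat between -0.006 and 0.006 m and z of dish_snail in the frame of holder_seat between -0.002 and 0.002 m and angle between dish_snail's own z axis and vertical below 0.05 rad and linear speed of each of dish_snail, lifter below 0.01 m/s and contact force between lifter and balance below 0.01 N and x of lifter in the frame of rest_seat between -0.025 and 0.025 m and y of lifter in the frame of rest_seat between -0.006 and 0.006 m and z of lifter in the frame of rest_seat between -0.003 and 0.003 m and x of blade_middle in the frame of rest_seat above 0.08 m and y of blade_middle in the frame of rest_seat between -0.02 and 0.02 m and angle between lifter's own z axis and vertical below 0.1 rad); the robot touches nothing.
It fails at once if the gripper or arm touches a dish (contact force between any of the fingers, the arm and dish_snail above 0.3 N or contact force between any of the fingers, the arm and dish_clam above 0.3 N or contact force between any of the fingers, the arm and dish_tusk above 0.3 N).
It fails at once if the snail's dish is tilted by more than 14 degrees (angle between dish_snail's own z axis and vertical above 0.25 rad).
It fails at once if the balance is loaded with more than 10 N, by pressing or dropping (contact force between balance and anything else above 10 N).
It fails at once if the dish is dropped onto the holder (moves there faster than 0.4 m/s) (distance between dish_snail and holder_seat below 0.04 m and linear speed of dish_snail above 0.4 m/s).
It fails at once if another dish is shifted by more than 10 mm, or the wash bottle or vial by more than 20 mm (distance of any of dish_clam, dish_tusk from where it was at the start of the episode above 0.01 m or distance of any of wash_bottle, vial from where it was at the start of the episode above 0.02 m).
It also fails if it takes over 61 s, if anything falls off the work surface, if the arm or the gripper's body presses on something with over 40 N, if the wrist force passes 120 N, or if a joint passes its speed limit or range.

ROBOT

A 6-joint arm with a two-finger parallel gripper is mounted at the origin on the work surface. World frame = base frame: x ahead of the robot, y to its left, z up, the work surface at z = 0. Lengths are in m, angles in rad, forces in N, time in s.
With the tool pointing down it reaches from about 0.3 to 0.775 m from the base axis. Payload 14.6 kg.
Tool frame: the origin (TCP) lies where the fingers leave the gripper's body, on its centre line; the fingertips stand 97 mm ahead of it and the grasp point (between the pads) lies 78 mm ahead of it; z points along the fingers, y is the direction in which the jaws open and shut (so a half turn about z gives the same grasp; the last joint's range is limited). The gripper opens to 94 mm and grips with 3 to 60 N. Pads are 16 mm wide; open, the fingers measure 119 mm over their backs; the gripper's body (75 mm by 177 mm) begins 78 mm behind the grasp point.
Start: joints at [1.216, 0.3, 1.521, -0, 1.321, -0.067], TCP at [0.156, 0.527, 0.303] pointing down, gripper open.
Joint ranges: [-3.03, 3.03], [-0.79, 2.21], [0.23, 2.52], [-1.04, 4.18], [0, 3.07], [-2.55, 2.55]. Speed limits (rad/s): [2.22, 2.22, 2.57, 3.14, 3.14, 3.14].

INTERFACE

Orientations are given as a rotation vector (axis times angle).
In Python, from station import telemetry, imaging, ticket gives the robot as it stands.
- The arm moves only by the tool play_rows, never from a script. Its argument "deltas" is a list of rows, each an object of numbers: "claw": the opening, from 0 (shut) to 1 (fully open); "x", "y", "z": the shift along the tool's x, y, z in cm; "rx", "ry", "rz": the turn, a rotation vector about the tool's x, y, z in degrees. In form: [{"claw": .., "x": .., "y": .., "z": .., "rx": .., "ry": .., "rz": ..}, ...]. A call has 1 to 5 rows; each row is the pose to reach, as a shift and turn from the pose commanded when the call began, along the tool's axes at that moment; what a row does not reach only later rows make up. A row lasts 1/12 s, in which the tool goes at most 41.7 mm and 7.16 degrees, less where a joint would pass 70% of its speed; a pose out of reach is approached as far as the arm can. A call with a gripper value outside its range is refused whole. The fingers move at their own pace and stop on an object; "newtons" is the grip in N (left out, the last holds). Time passes only in rows, so rows that repeat a pose let the fingers close. It gives the time, the measured TCP pose, the force and the opening at its end, in the units of the state.
- telemetry.get_state(): the state, without advancing time (a new reading comes with each control period).
- imaging.read_camera(name): name is "side" or "top"; returns (picture, depth): 384x512x3 uint8, red, green, blue; 384x512 float32, m along the optical axis (not along the pixel's ray), 0 where there is no reading.
- imaging.camera_info(name): a dict with "K" (3x3 intrinsics, pixels), "k1" (the pictures are not rectified: a ray, as slopes to the right and down, at radius r is drawn at 1 + k1 r^2 times it, then the intrinsics apply), "rvec" (rotation vector, rad) and "tvec" (3), from world to camera coordinates, as OpenCV has them. Camera axes: x right, y down, z forward; pixel columns grow to the right and rows downward; lengths in m; the calibration is good to about 2 mm. A picture is of the moment at which its call begins. camera_info takes no time and is no camera call.
- ticket.sign_off(): hands the job in, once; it reports no verdict.
The state is a dict: "t": time; "joint_pos": joint angles; "dq": joint speeds; "joint_efforts": joint torques, N m; "eef_pos": TCP position; "ee_rot": TCP orientation; "contact_force": force on the tool from outside, world axes, zero at the start; "ft_torque": the same for the moment, N m; "gripper_width": finger opening in m.
Only numpy, scipy, OpenCV 4.12 (cv2) and the standard library are available. Lean on these libraries where they do the work, as an engineer would, in place of code of your own. Each camera call takes 0.05 s, during which the arm holds its last target. There are 200 camera calls.

## Working session

There is one attempt and no reset: what is moved stays moved. The work goes in short steps, Python scripts to look and compute and a tool call to move; the robot and the scene stay as the last step left them, time stands still between calls to the robot, and variables do not carry over. Pictures are saved under pics/ and viewed, about 8 in all and at most 12, crops included, and the job is handed in when it is done.

Besides the shell and the picture viewer there is one more tool, called after "Call:" as name(argument=value, ...) on one line, values as JSON. play_rows: Moves the arm, as the interface text tells. Its arguments: {"type":"object","properties":{"deltas":{"type":"array"},"newtons":{"type":"number"}},"required":["deltas"]}

```bash
mkdir -p pics; ls; cat > h.py <<'E'
import numpy as np, cv2
from station import telemetry, imaging, ticket
from scipy.spatial.transform import Rotation as R
def cam(n):
    i=imaging.camera_info(n); return np.array(i['K'],float),float(i['k1']),R.from_rotvec(np.ravel(i['rvec'])).as_matrix(),np.ravel(i['tvec'])
def ray(n,uv):
    K,k1,Rm,t=cam(n); d=np.array([k1,0,0,0,0],float)
    p=cv2.undistortPoints(np.array(uv,float).reshape(-1,1,2),K,d)[:,0]
    return -Rm.T@t, np.c_[p,np.ones(len(p))]@Rm
def onz(n,uv,z):
    o,d=ray(n,uv); return o+d*((z-o[2])/d[:,2])[:,None]
def cloud(n,dep):
    v,u=np.mgrid[:384,:512]; o,d=ray(n,np.c_[u.ravel(),v.ravel()])
    return (o+d*dep.ravel()[:,None]).reshape(384,512,3)
def proj(n,P):
    K,k1,Rm,t=cam(n); return cv2.projectPoints(np.array(P,float).reshape(-1,3),cv2.Rodrigues(Rm)[0],t,K,np.array([k1,0,0,0,0.]))[0][:,0]
E
python3 - <<'E'
from h import *
for n in('side','top'):
    p,d=imaging.read_camera(n); np.savez(f'{n}0.npz',p=p,d=d)
    cv2.imwrite(f'pics/{n}0.png',cv2.resize(p[:,:,::-1],(800,600),interpolation=cv2.INTER_CUBIC)); print(n,ray(n,[[256,192]]),cam(n)[0][0,0])
s=telemetry.get_state();print(s)
E
```

```text
pics
side (array([-0.08479121, -0.52537461,  0.68012792]), array([[ 0.57725736,  0.55363957, -0.60068645]])) 372.4358295406332
top (array([ 0.31648542, -0.00205563,  0.97458714]), array([[ 0.20201113, -0.02520472, -0.97917967]])) 389.39608713529987
{'t': 0.1, 'joint_pos': array([ 1.21638101e+00,  3.00387445e-01,  1.52153836e+00, -2.22341428e-06,
        1.32068764e+00, -6.66194872e-02]), 'dq': array([ 0.0006155 , -0.00206597, -0.00215494,  0.00247854, -0.00039683,
       -0.00053477]), 'joint_efforts': array([ 1.38727777e-03, -5.32639861e+01, -3.53289199e+01,  7.09779072e-02,
        2.33946828e-02, -6.85015198e-05]), 'eef_pos': array([0.15607589, 0.52724249, 0.30215023]), 'ee_rot': array([-4.50478912e-01, -3.10891359e+00,  1.56866913e-03]), 'contact_force': array([-0.24124471,  0.35438277,  0.54204064]), 'ft_torque': array([ 0.03173128, -0.00283586,  0.01590141]), 'gripper_width': 0.0938794233126933}
```

View pics/top0.png

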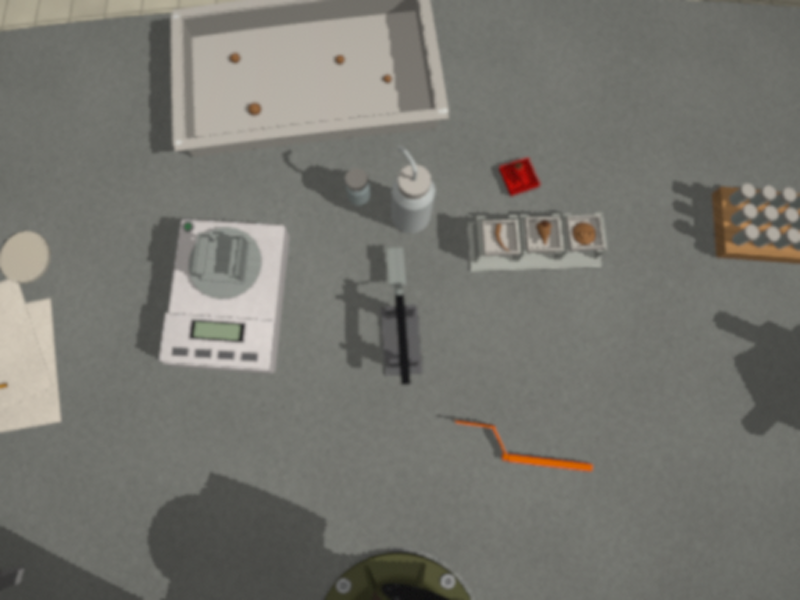

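View pics/side0.png

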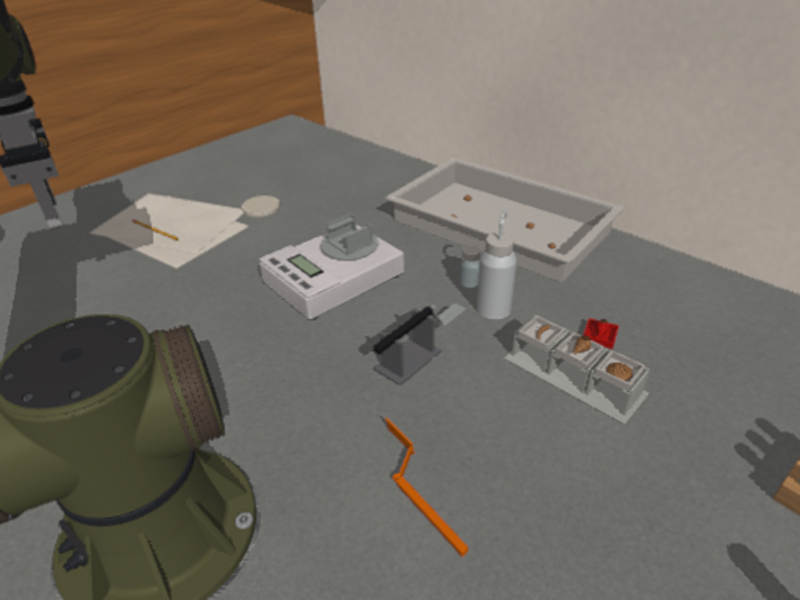

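Top view: the rest and lifter are at about (402,340), with the blade up-image. The rack is at (540,235) with the snail in the middle bay, and the balance is at (225,290). I'll zoom in and measure.

```bash
cat > m.py <<'E'
from h import *
T=np.load('top0.npz');p,d=T['p'],T['d'];C=cloud('top',d);S=np.load('side0.npz');CS=cloud('side',S['d'])
def c(p,u0,u1,v0,v1,w,h): return cv2.resize(p[v0:v1,u0:u1,::-1],(w,h),interpolation=cv2.INTER_CUBIC)
# top crops: rack, balance holder; side crops
a=np.vstack([np.hstack([c(p,295,395,125,181,400,300),c(p,105,185,135,195,400,300)]),
 np.hstack([c(S['p'],320,420,195,270,400,300),c(S['p'],190,270,130,190,400,300)])])
cv2.imwrite('pics/crops.png',a)
Z=C[:,:,2]
def rect(m,name,C=C):
    P=C[m]; r=cv2.minAreaRect((P[:,:2]*1000).astype(np.float32)); print(name,m.sum(),np.round(r[0],1),np.round(r[1],1),round(r[2],1),'z',np.round(np.percentile(P[:,2],[5,50,95])*1000,1), 'mean',np.round(P[:,:2].mean(0)*1000,1))
v,u=np.mgrid[:384,:512]
def win(u0,u1,v0,v1): return (u>=u0)&(u<u1)&(v>=v0)&(v<v1)&(d>0)
g=p.max(2).astype(int)
rect(win(235,285,180,255)&(g<30)&(Z>.06),'handle')
rect(win(240,265,155,185)&(Z>.015)&(Z<.05)&(g>90),'blade')
rect(win(295,395,125,181)&(Z>.045),'rack top')
for a,b in((300,331),(331,359),(359,390)): rect(win(a,b,125,181)&(Z>.055),'dish')
rect(win(295,395,125,181)&(Z>.002)&(Z<.012),'base')
rect(win(110,180,140,195)&(Z>.095),'holder'); rect(win(110,180,140,195)&(Z>.066)&(Z<.076),'pan')
rect(win(95,190,135,245)&(Z>.05)&(Z<.066),'housing')
rect(win(245,282,100,155)&(Z>.05),'bottle');rect(win(218,240,105,135)&(Z>.05),'vial')
E
python3 m.py
```

```text
handle 144 [443.7 -24.8] [124.3   7.7] 2.2 z [77.4 80.  82.3] mean [444. -25.]
blade 257 [562.8 -22.8] [69.4 25.9] 1.7 z [27.4 29.8 34.1] mean [565.9 -22.7]
rack top 1923 [ 606.5 -255.3] [ 66.6 207.7] 0.5 z [48.6 54.4 66.3] mean [ 603.9 -252.9]
dish 211 [ 604.9 -183.7] [64.1 64.8] 88.7 z [55.4 60.1 64.5] mean [ 603.5 -183.8]
dish 316 [ 605.6 -250. ] [61.6 76.8] 2.0 z [55.5 62.8 75.5] mean [ 604.7 -251.3]
dish 343 [ 605.6 -321.7] [72.8 60.4] 88.8 z [55.5 59.9 64.7] mean [ 604.8 -322.5]
base 739 [ 615.4 -267.6] [268.8 150.9] 87.1 z [2.1 3.4 6.7] mean [ 587.3 -248.1]
holder 390 [577.3 245.7] [69.1 64.5] 83.7 z [100.2 104.7 111.5] mean [578. 248.]
pan 1211 [573.6 244.8] [113.3 114.9] 40.3 z [67.  70.2 74.5] mean [568.7 243. ]
housing 4671 [530.7 250.8] [174.5 236.1] 84.0 z [54.  59.  64.7] mean [508.1 247.7]
bottle 853 [658.6 -51.2] [57.6 62.6] 10.4 z [ 62.5 127.6 156.2] mean [650.7 -49.3]
vial 201 [702.3  35.2] [34.4 33.8] 13.2 z [52.3 76.  78.8] mean [699.4  34.8]
```

View pics/crops.png

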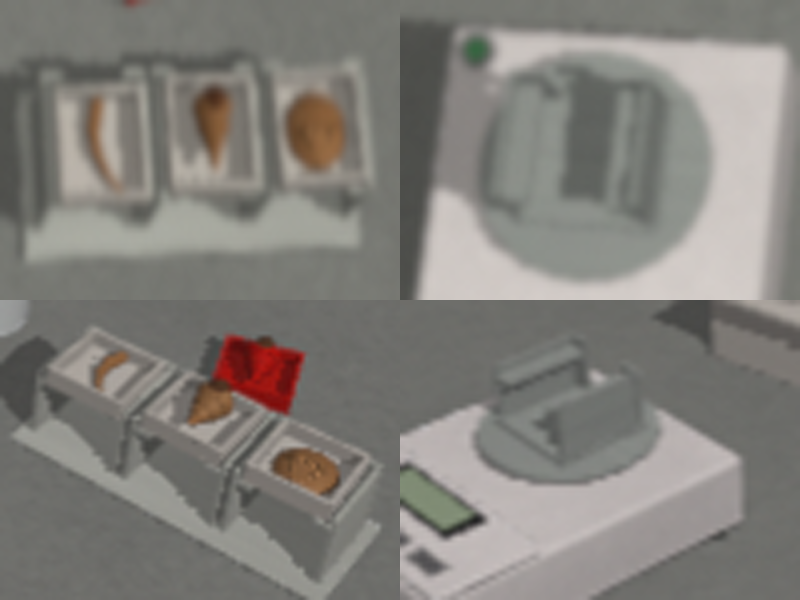

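Crops: in both views the snail (cone) sits in the middle bay. The rack and holder both open toward −x, with end stops on the far side. One refined pass by ray casting, then I move.

```bash
cat > m2.py <<'E'
from m import *
print('----')
def rr(n,m,z,name):
    uv=np.argwhere(m)[:,::-1]; P=onz(n,uv,z)[:,:2]*1000; r=cv2.minAreaRect(P.astype(np.float32))
    q=P-P.mean(0); w,V=np.linalg.eigh(q.T@q); e=V[:,1]*np.sign(V[0,1] or 1)
    print(name,len(P),'rect',np.round(r[0],1),np.round(r[1],1),round(r[2],1),'mean',np.round(P.mean(0),1),'pca',round(float(np.degrees(np.arctan2(e[1],e[0]))),2))
hm=win(235,285,185,255)&(g<45)&(Z>.055); rr('top',hm,.081,'handle')
vs,us=np.mgrid[:384,:512]; gs=S['p'].max(2).astype(int)
hs=(us>235)&(us<285)&(vs>190)&(vs<232)&(gs<40)&(CS[:,:,2]>.06); rr('side',hs,.078,'handle side')
# bounding world of handle
rr('top',win(240,265,155,185)&(Z>.015)&(Z<.05)&(g>90),.031,'blade')
# dish rims: bright white pixels
lo=p.min(2).astype(int)
for a,b in((300,331),(331,359),(359,390)):
    m=win(a,b,125,172)&(Z>.056)&(Z<.068); rr('top',m,.064,'dish')
# snail-dish via side
# rack base front edge
e=[]
for c_ in range(305,385,4):
    col=p[160:185,c_].astype(int).sum(1); k=int(np.argmin(np.diff(col)))+160.5; e.append((c_,k))
P=onz('top',e,.004)*1000; f=np.polyfit(P[:,1],P[:,0],1); r_=P[:,0]-np.polyval(f,P[:,1]); ok=abs(r_)<4; f=np.polyfit(P[ok,1],P[ok,0],1)
print('rack front edge: yaw',np.degrees(-np.arctan(f[0])),'x at y=-252',np.polyval(f,-252),ok.sum(),'y ext')
# holder rails: profile across, in balance frame
for ang in(-5,-6,-7):
    a=np.radians(ang);ex=np.array([np.cos(a),np.sin(a)]);ey=np.array([-ex[1],ex[0]])
    m=win(110,180,140,195)&(Z>.107); q=(C[m][:,:2]-[.575,.246]); print(ang,'lips y',np.round(np.sort(q@ey*1000)[[0,5,-6,-1]],1),'x',np.round(np.sort(q@ex*1000)[[0,5,-6,-1]],1), m.sum())
hist=C[win(110,180,140,195)&(Z>.1)]; q=hist[:,:2]-[.575,.246]; a=np.radians(-6); yy=(q@[-np.sin(a),np.cos(a)])*1000
print(np.histogram(yy,bins=np.arange(-40,42,4)))
E
python3 m2.py | sed -n '/----/,$p'
```

```text
----
handle 243 rect [442.5 -25. ] [126.8  12.2] 2.1 mean [443.1 -25.1] pca 1.59
handle side 242 rect [440.4 -27. ] [137.5  19.6] 1.1 mean [437.  -27.3] pca 1.88
blade 257 rect [564.5 -22.7] [65.4 25.8] 1.7 mean [565.7 -22.7] pca 2.74
dish 186 rect [ 602.5 -182.1] [63.3 64.2] 88.1 mean [ 602.6 -183.8] pca -13.85
dish 209 rect [ 603.  -248.4] [60.8 74.6] 1.3 mean [ 602.3 -250.6] pca -67.13
dish 301 rect [ 604.  -318.1] [59.6 70.9] 0.2 mean [ 603.7 -321.1] pca 80.62
rack front edge: yaw -0.05721325459843203 x at y=-252 561.4359240406532 19 y ext
-5 lips y [-34.6 -34.4  33.9  34.9] x [-29.9 -26.   33.   35.2] 105
-6 lips y [-34.6 -34.   34.1  34.5] x [-29.3 -26.5  33.1  34.7] 105
-7 lips y [-34.6 -33.7  34.   34.9] x [-29.2 -26.9  33.4  34.2] 105
(array([ 0, 49, 30, 41, 39,  0,  0,  0,  0,  0,  0,  0,  0,  0, 24, 49, 44,
       70, 25,  0]), array([-40, -36, -32, -28, -24, -20, -16, -12,  -8,  -4,   0,   4,   8,
        12,  16,  20,  24,  28,  32,  36,  40]))
```

```bash
cat > go.py <<'E'
# go.py x y z lifteryaw (mm,deg): deltas to reach TCP target, tool down, tool x = -lifter x
import sys
from h import *
s=telemetry.get_state(); R0=R.from_rotvec(s['ee_rot']); p0=s['eef_pos']
x,y,z,w=map(float,sys.argv[1:5])
Rt=R.from_euler('z',w,degrees=True)*R.from_matrix(np.diag([-1.,1,-1]))
print('t',round(s['t'],2),'p',np.round(p0*1000,1),'d_cm',np.round(R0.inv().apply(np.array([x,y,z])/1000-p0)*100,2),'rot',np.round((R0.inv()*Rt).as_rotvec(degrees=True),2),'w',s['gripper_width'],'F',np.round(s['contact_force'],2),'q',np.round(s['joint_pos'],2))
E
python3 go.py 468 -25 250 1.8
```

```text
t 0.1 p [156.1 527.2 302.2] d_cm [-45.58 -44.09   5.26] rot [-6.000e-02 -1.000e-02 -1.829e+01] w 0.0938794233126933 F [-0.24  0.35  0.54] q [ 1.22  0.3   1.52 -0.    1.32 -0.07]
```

Call:
play_rows(deltas=[{"claw":1,"x":-3,"y":-2.8,"z":0.3},{"claw":1,"x":-6,"y":-5.6,"z":0.6},{"claw":1,"x":-9,"y":-8.5,"z":1},{"claw":1,"x":-12,"y":-11.3,"z":1.4},{"claw":1,"x":-14.8,"y":-14.2,"z":1.8}])

```text
$.deltas[0]: bad value
```

Call:
play_rows(deltas=[{"claw":1,"x":-3,"y":-2.8,"z":0.3},{"claw":1,"x":-6,"y":-5.6,"z":0.6},{"claw":1,"x":-9,"y":-8.5,"z":1},{"claw":1,"x":-12,"y":-11.3,"z":1.4},{"claw":1,"x":-14.8,"y":-14.2,"z":1.8}])

```text
$.deltas[0]: bad value
```

```bash
python3 go.py 468 -25 250 1.8
```

```text
t 0.1 p [156.1 527.2 302.2] d_cm [-45.58 -44.09   5.26] rot [-6.000e-02 -1.000e-02 -1.829e+01] w 0.0938794233126933 F [-0.24  0.35  0.54] q [ 1.22  0.3   1.52 -0.    1.32 -0.07]
```

Call:
play_rows(deltas=[{"claw":1,"x":-3,"y":-2.8,"z":0.3,"rx":0,"ry":0,"rz":0},{"claw":1,"x":-6,"y":-5.6,"z":0.6,"rx":0,"ry":0,"rz":0},{"claw":1,"x":-9,"y":-8.5,"z":1,"rx":0,"ry":0,"rz":0},{"claw":1,"x":-12,"y":-11.3,"z":1.4,"rx":0,"ry":0,"rz":0},{"claw":1,"x":-14.8,"y":-14.2,"z":1.8,"rx":0,"ry":0,"rz":0}])

```text
t: 0.52
eef_pos: [0.2582, 0.3474, 0.2842]
ee_rot: [-0.45, -3.109, 0.0]
contact_force: [0.0, -0.9, -0.3]
gripper_width: 0.0945
```

Call:
play_rows(deltas=[{"claw":1,"x":-3,"y":-2.8,"z":0.3,"rx":0,"ry":0,"rz":0},{"claw":1,"x":-6,"y":-5.6,"z":0.6,"rx":0,"ry":0,"rz":0},{"claw":1,"x":-9,"y":-8.5,"z":1,"rx":0,"ry":0,"rz":0},{"claw":1,"x":-12,"y":-11.3,"z":1.4,"rx":0,"ry":0,"rz":0},{"claw":1,"x":-14.8,"y":-14.2,"z":1.8,"rx":0,"ry":0,"rz":0}])

```text
t: 0.93
eef_pos: [0.3599, 0.1691, 0.2665]
ee_rot: [0.45, 3.109, 0.0]
contact_force: [0.7, 0.7, 0.2]
gripper_width: 0.0937
```

```bash
python3 go.py 468 -25 250 1.8
```

```text
t 0.93 p [359.9 169.1 266.5] d_cm [-15.88 -15.54   1.65] rot [ 1.000e-02  2.000e-02 -1.828e+01] w 0.09367944309692856 F [0.7  0.7  0.22] q [ 0.35 -0.01  1.96 -0.    1.19 -0.94]
```

Call:
play_rows(deltas=[{"claw":1,"x":-4,"y":-3.9,"z":0.4,"rx":0,"ry":0,"rz":-5},{"claw":1,"x":-8,"y":-7.8,"z":0.8,"rx":0,"ry":0,"rz":-10},{"claw":1,"x":-12,"y":-11.7,"z":1.2,"rx":0,"ry":0,"rz":-15},{"claw":1,"x":-15.9,"y":-15.5,"z":1.6,"rx":0,"ry":0,"rz":-18.3},{"claw":1,"x":-15.9,"y":-15.5,"z":1.6,"rx":0,"ry":0,"rz":-18.3}])

```text
t: 1.35
eef_pos: [0.4601, -0.0104, 0.2516]
ee_rot: [0.056, -3.141, -0.0]
contact_force: [-0.2, 1.4, 0.4]
gripper_width: 0.0937
```

```bash
python3 go.py 468 -25 153 1.8
```

```text
t 1.35 p [460.1 -10.4 251.6] d_cm [-0.74 -1.49  9.86] rot [ 0.   -0.01  0.23] w 0.09369775069376383 F [-0.23  1.4   0.36] q [-0.1   0.15  1.83  0.    1.16 -1.71]
```

Call:
play_rows(deltas=[{"claw":1,"x":0,"y":0,"z":0,"rx":0,"ry":0,"rz":0},{"claw":1,"x":0,"y":0,"z":1,"rx":0,"ry":0,"rz":0},{"claw":1,"x":0,"y":0,"z":3,"rx":0,"ry":0,"rz":0},{"claw":1,"x":0,"y":0,"z":5,"rx":0,"ry":0,"rz":0},{"claw":1,"x":0,"y":0,"z":5,"rx":0,"ry":0,"rz":0}])

```text
t: 1.77
eef_pos: [0.4578, -0.0071, 0.1983]
ee_rot: [0.051, -3.136, -0.001]
contact_force: [-0.8, -0.2, -1.0]
gripper_width: 0.094
```

```bash
python3 go.py 468 -25 153 1.8; python3 - <<'E'
from h import *
a=[]
for n in('top','side'):
    p,d=imaging.read_camera(n); np.savez(f'{n}1.npz',p=p,d=d)
    c=p[145:265,190:330] if n=='top' else p[150:250,210:327]
    a.append(cv2.resize(c[:,:,::-1],(400,342),interpolation=cv2.INTER_CUBIC))
cv2.imwrite('pics/grip1.png',np.hstack(a))
E
```

```text
t 1.77 p [457.8  -7.1 198.3] d_cm [-0.98 -1.83  4.52] rot [ 0.05 -0.32  0.07] w 0.09398781138588631 F [-0.76 -0.23 -1.03] q [-0.1   0.22  1.88  0.    1.04 -1.7 ]
```

View pics/grip1.png

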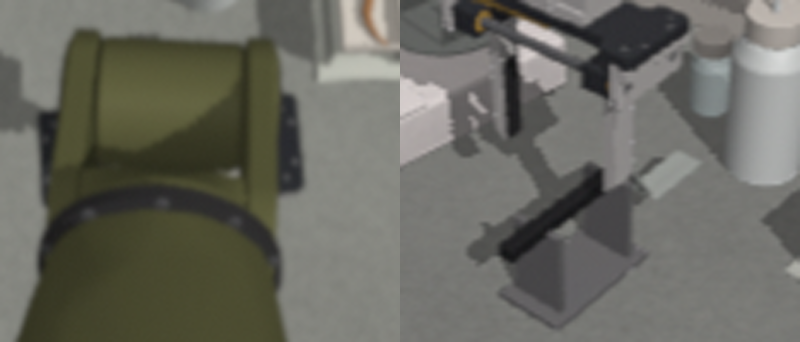

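The gripper is above the handle but about 18 mm off in y, because the last rows were clipped by the speed limit. I'll correct that and then descend.

Call:
play_rows(deltas=[{"claw":1,"x":-0.4,"y":-0.8,"z":0,"rx":0,"ry":0,"rz":0},{"claw":1,"x":-1,"y":-1.8,"z":0,"rx":0,"ry":-0.3,"rz":0},{"claw":1,"x":-1,"y":-1.8,"z":1.5,"rx":0,"ry":-0.3,"rz":0},{"claw":1,"x":-1,"y":-1.8,"z":2.5,"rx":0,"ry":-0.3,"rz":0},{"claw":1,"x":-1,"y":-1.8,"z":2.5,"rx":0,"ry":-0.3,"rz":0}])

```text
t: 2.28
eef_pos: [0.4699, -0.0263, 0.1755]
ee_rot: [-0.049, 3.138, 0.001]
contact_force: [0.0, -0.1, -0.6]
gripper_width: 0.0938
```

```bash
python3 go.py 468 -25 153 1.8
```

```text
t 2.28 p [469.9 -26.3 175.5] d_cm [0.19 0.14 2.25] rot [ 0.02  0.18 -0.02] w 0.09381228514927974 F [ 0.   -0.08 -0.59] q [-0.13  0.28  1.87  0.    0.99 -1.74]
```

Call:
play_rows(deltas=[{"claw":1,"x":0.1,"y":0.1,"z":1.2,"rx":0,"ry":0.1,"rz":0},{"claw":1,"x":0.1,"y":0.1,"z":2.2,"rx":0,"ry":0.1,"rz":0},{"claw":1,"x":0.1,"y":0.1,"z":2.2,"rx":0,"ry":0.1,"rz":0},{"claw":0.5,"x":0.1,"y":0.1,"z":2.2,"rx":0,"ry":0.1,"rz":0},{"claw":0.3,"x":0.1,"y":0.1,"z":2.2,"rx":0,"ry":0.1,"rz":0}], newtons=15)

```text
t: 2.7
eef_pos: [0.4696, -0.025, 0.1553]
ee_rot: [-0.05, 3.137, -0.0]
contact_force: [0.3, -0.3, 0.1]
gripper_width: 0.0842
```

```bash
python3 go.py 468 -25 153 1.8
```

```text
t 2.7 p [469.6 -25.  155.3] d_cm [0.16 0.   0.23] rot [-0.    0.23  0.01] w 0.08418179813372284 F [ 0.3  -0.26  0.08] q [-0.13  0.31  1.89  0.    0.94 -1.73]
```

Call:
play_rows(deltas=[{"claw":0.3,"x":0.1,"y":0,"z":0.2,"rx":0,"ry":0.2,"rz":0},{"claw":0.2,"x":0.1,"y":0,"z":0.2,"rx":0,"ry":0.2,"rz":0},{"claw":0.1,"x":0.1,"y":0,"z":0.2,"rx":0,"ry":0.2,"rz":0},{"claw":0,"x":0.1,"y":0,"z":0.2,"rx":0,"ry":0.2,"rz":0},{"claw":0,"x":0.1,"y":0,"z":0.2,"rx":0,"ry":0.2,"rz":0}])

```text
t: 3.12
eef_pos: [0.4684, -0.025, 0.153]
ee_rot: [-0.05, 3.141, -0.0]
contact_force: [-0.4, -0.7, 0.1]
gripper_width: 0.0504
```

Call:
play_rows(deltas=[{"claw":0,"x":0,"y":0,"z":0,"rx":0,"ry":0,"rz":0},{"claw":0,"x":0,"y":0,"z":0,"rx":0,"ry":0,"rz":0},{"claw":0,"x":0,"y":0,"z":0,"rx":0,"ry":0,"rz":0},{"claw":0,"x":0,"y":0,"z":0,"rx":0,"ry":0,"rz":0},{"claw":0,"x":0,"y":0,"z":0,"rx":0,"ry":0,"rz":0}])

```text
t: 3.53
eef_pos: [0.4683, -0.025, 0.1528]
ee_rot: [-0.05, 3.141, 0.0]
contact_force: [-1.0, -0.5, -0.7]
gripper_width: 0.0173
```

Call:
play_rows(deltas=[{"claw":0,"x":0,"y":0,"z":0,"rx":0,"ry":0,"rz":0},{"claw":0,"x":0,"y":0,"z":0,"rx":0,"ry":0,"rz":0},{"claw":0,"x":0,"y":0,"z":0,"rx":0,"ry":0,"rz":0}], newtons=45)

```text
t: 3.78
eef_pos: [0.4683, -0.025, 0.1528]
ee_rot: [0.05, -3.141, 0.0]
contact_force: [0.3, 0.0, 0.2]
gripper_width: 0.0136
```

```bash
python3 go.py 468 -25 153 1.8
```

```text
t 3.78 p [468.3 -25.  152.8] d_cm [ 0.03 -0.   -0.02] rot [-0.   -0.    0.01] w 0.013595764374365714 F [0.3 0.  0.2] q [-0.13  0.32  1.89 -0.    0.94 -1.73]
```

Gripped (opening 13.6 mm). Lifting, then moving to stand in front of the middle bay.

Call:
play_rows(deltas=[{"claw":0,"x":0,"y":0,"z":-0.5,"rx":0,"ry":0,"rz":0},{"claw":0,"x":0,"y":0,"z":-1.5,"rx":0,"ry":0,"rz":0},{"claw":0,"x":0,"y":0,"z":-3.5,"rx":0,"ry":0,"rz":0},{"claw":0,"x":0.8,"y":0,"z":-6,"rx":0,"ry":0,"rz":0},{"claw":0,"x":1.6,"y":0,"z":-8,"rx":0,"ry":0,"rz":0}])

```text
t: 4.2
eef_pos: [0.4522, -0.0255, 0.235]
ee_rot: [-0.05, 3.14, -0.0]
contact_force: [1.1, 0.0, -1.4]
gripper_width: 0.0134
```

Call:
play_rows(deltas=[{"claw":0,"x":1,"y":-2,"z":0,"rx":0,"ry":0,"rz":0},{"claw":0,"x":2,"y":-5,"z":0,"rx":0,"ry":0,"rz":0},{"claw":0,"x":3,"y":-8,"z":0,"rx":0,"ry":0,"rz":0.5},{"claw":0,"x":3.5,"y":-11,"z":0,"rx":0,"ry":0,"rz":1},{"claw":0,"x":3.5,"y":-14,"z":0,"rx":0,"ry":0,"rz":1.6}])

```text
t: 4.62
eef_pos: [0.4209, -0.1678, 0.234]
ee_rot: [-0.005, 3.141, -0.001]
contact_force: [0.3, 0.1, -1.1]
gripper_width: 0.0134
```

```bash
python3 go.py 420 -252 210 0.2; cat > m3.py <<'E'
from h import *
T=np.load('top0.npz');p=T['p'].astype(int).sum(2)
# rack base ends along image rows in front strip
for x in (.564,.567,.570):
    ys=np.arange(-.40,-.10,.0005); uv=proj('top',np.c_[np.full(len(ys),x),ys,np.full(len(ys),.004)]).astype(np.float32)
    pr=cv2.remap(T['p'].astype(np.float32).mean(2),uv[None,:,0],uv[None,:,1],cv2.INTER_LINEAR)[0]; gr=np.convolve(np.diff(pr),np.ones(5),'same')
    i,j=np.argmax(gr),np.argmin(gr); print(x,ys[i],ys[j],(ys[i]+ys[j])/2)
C=cloud('top',T['d']);m=np.zeros((384,512),bool);m[125:181,295:395]=1
q=C[m&(C[:,:,2]>.045)&(abs(C[:,:,0]-.604)<.035)]; print('rails y ext',np.sort(q[:,1])[[0,10,30,-30,-10,-1]])
E
python3 m3.py
```

```text
t 4.62 p [ 420.9 -167.8  234. ] d_cm [ 0.12 -8.42  2.41] rot [-0.03  0.05 -0.01] w 0.013435691012217503 F [ 0.25  0.09 -1.13] q [-0.46  0.16  1.87 -0.    1.12 -2.03]
0.564 -0.3665 -0.1444999999999998 -0.2554999999999999
0.567 -0.3665 -0.1444999999999998 -0.2554999999999999
0.57 -0.367 -0.1454999999999998 -0.25624999999999987
rails y ext [-0.35932856 -0.35779589 -0.35542047 -0.1538137  -0.15215439 -0.1515326 ]
```

Call:
play_rows(deltas=[{"claw":0,"x":0.1,"y":-3,"z":1,"rx":0,"ry":0,"rz":0.1},{"claw":0,"x":0.3,"y":-6,"z":2.5,"rx":0,"ry":0,"rz":0.2},{"claw":0,"x":0.3,"y":-8.7,"z":4.5,"rx":0,"ry":0,"rz":0.2},{"claw":0,"x":0.3,"y":-8.7,"z":6.5,"rx":0,"ry":0,"rz":0.2},{"claw":0,"x":0.3,"y":-8.7,"z":6.5,"rx":0,"ry":0,"rz":0.2}])

```text
t: 5.03
eef_pos: [0.4179, -0.2539, 0.1654]
ee_rot: [-0.003, -3.138, -0.004]
contact_force: [-0.6, 0.8, -0.8]
gripper_width: 0.0136
```

```bash
python3 go.py 418 -254.5 165 0; cat > m4.py <<'E'
from h import *
a=[]
for n in('top','side'):
    p,d=imaging.read_camera(n); np.savez(f'{n}2.npz',p=p,d=d)
    c=p[115:220,300:400] if n=='top' else p[185:285,300:400]
    a.append(cv2.resize(c[:,:,::-1],(400,400),interpolation=cv2.INTER_CUBIC))
cv2.imwrite('pics/ins.png',np.hstack(a))
for n in('top','side'):
    d=np.load(n+'2.npz')['d'];C=cloud(n,d)
    m=(C[:,:,2]>.02)&(C[:,:,2]<.06)&(C[:,:,0]>.49)&(C[:,:,0]<.556)&(abs(C[:,:,1]+.254)<.03)&(d>0)
    P=C[m]*1000; print(n,m.sum(),P.min(0),P.max(0),np.median(P,0))
E
python3 m4.py
```

```text
t 5.03 p [ 417.9 -253.9  165.4] d_cm [-0.01 -0.06  0.04] rot [ 0.16 -0.22 -0.11] w 0.013598641560840388 F [-0.59  0.77 -0.8 ] q [-0.62  0.33  1.83 -0.    0.99 -2.19]
top 240 [ 490.11495978 -268.03120675   37.23374643] [ 548.08523028 -240.29255909   47.01661759] [ 517.98263022 -254.07725203   42.17893269]
side 97 [ 490.59568891 -266.65992871   43.58262158] [ 543.88186232 -240.90639847   47.48203928] [ 507.39641255 -255.33143277   45.85325312]
```

View pics/ins.png

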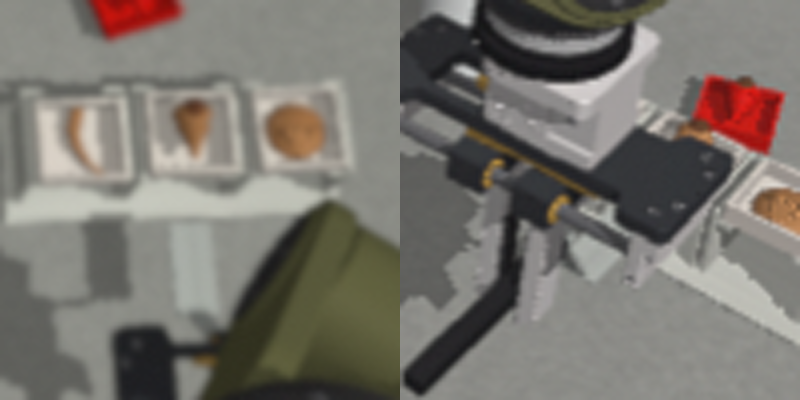

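The blade is centred in front of the snail bay: top view shows the blade at (195,265) and the dish at (195,130). Blade centre y is −254 and the tip is at 548 mm, as predicted. Inserting.

Call:
play_rows(deltas=[{"claw":0,"x":-1.5,"y":0,"z":0,"rx":0.1,"ry":-0.2,"rz":0},{"claw":0,"x":-3.5,"y":0,"z":0,"rx":0.1,"ry":-0.2,"rz":0},{"claw":0,"x":-5.5,"y":0,"z":0,"rx":0.1,"ry":-0.2,"rz":0},{"claw":0,"x":-7,"y":0,"z":0,"rx":0.1,"ry":-0.2,"rz":0},{"claw":0,"x":-8.3,"y":0,"z":0,"rx":0.1,"ry":-0.2,"rz":0}])

```text
t: 5.55
eef_pos: [0.5038, -0.2526, 0.1702]
ee_rot: [-0.003, 3.136, -0.005]
contact_force: [-0.2, 0.1, -0.7]
gripper_width: 0.0135
```

Call:
play_rows(deltas=[{"claw":0,"x":0,"y":0,"z":0,"rx":0,"ry":0,"rz":0},{"claw":0,"x":0,"y":0,"z":0,"rx":0,"ry":0,"rz":0}])

```text
t: 5.72
eef_pos: [0.5024, -0.2528, 0.1692]
ee_rot: [-0.003, 3.137, -0.004]
contact_force: [-1.0, 0.2, -1.0]
gripper_width: 0.0135
```

```bash
python3 go.py 501 -254.5 165 0; sed -i 's/2.npz/3.npz/g; s/ins.png/ins2.png/' m4.py; python3 m4.py >/dev/null
```

```text
t 5.72 p [ 502.4 -252.8  169.2] d_cm [ 0.14 -0.17  0.42] rot [-0.14  0.26  0.1 ] w 0.013454676334112297 F [-0.97  0.21 -1.04] q [-0.53  0.47  1.62  0.    1.05 -2.1 ]Traceback (most recent call last):
  File "m4.py", line 11, in <module>
    P=C[m]*1000; print(n,m.sum(),P.min(0),P.max(0),np.median(P,0))
                                 ~~~~~^^^
    return umr_minimum(a, axis, None, out, keepdims, initial, where)
ValueError: zero-size array to reduction operation minimum which has no identity
```

View pics/ins2.png

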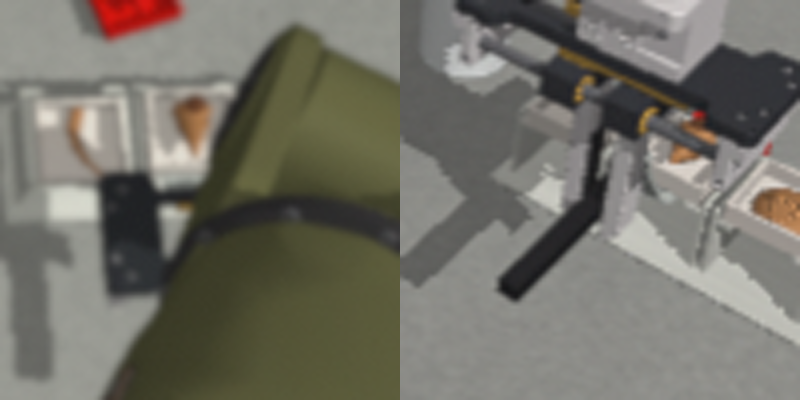

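Call:
play_rows(deltas=[{"claw":0,"x":0,"y":0,"z":-0.1,"rx":-0.1,"ry":0.25,"rz":0.1},{"claw":0,"x":0,"y":0,"z":-0.3,"rx":-0.1,"ry":0.25,"rz":0.1},{"claw":0,"x":0,"y":0,"z":-0.6,"rx":-0.1,"ry":0.25,"rz":0.1},{"claw":0,"x":0,"y":0,"z":-1,"rx":-0.1,"ry":0.25,"rz":0.1},{"claw":0,"x":0,"y":0,"z":-1.5,"rx":-0.1,"ry":0.25,"rz":0.1}])

```text
t: 6.23
eef_pos: [0.5019, -0.2535, 0.1832]
ee_rot: [-0.003, -3.141, -0.0]
contact_force: [0.1, 0.0, -1.1]
gripper_width: 0.0139
```

Call:
play_rows(deltas=[{"claw":0,"x":0,"y":0,"z":-0.7,"rx":0,"ry":0,"rz":0},{"claw":0,"x":0,"y":0,"z":-1.5,"rx":0,"ry":0,"rz":0},{"claw":0,"x":0,"y":0,"z":-2.2,"rx":0,"ry":0,"rz":0},{"claw":0,"x":0,"y":0,"z":-2.6,"rx":0,"ry":0,"rz":0},{"claw":0,"x":0,"y":0,"z":-2.8,"rx":0,"ry":0,"rz":0}])

```text
t: 6.65
eef_pos: [0.5022, -0.2536, 0.2119]
ee_rot: [0.002, 3.141, -0.001]
contact_force: [-0.1, -0.4, -1.6]
gripper_width: 0.0137
```

```bash
python3 go.py 502 -253 212 0; sed -i 's/3.npz/4.npz/g; s/ins2.png/ins3.png/' m4.py; python3 m4.py 2>&1 >/dev/null|tail -1
```

```text
t 6.65 p [ 502.2 -253.6  211.9] d_cm [ 0.02  0.06 -0.01] rot [-0.04  0.01 -0.09] w 0.013719356238337673 F [-0.09 -0.42 -1.56] q [-0.53  0.42  1.58 -0.    1.14 -2.1 ]
ValueError: zero-size array to reduction operation minimum which has no identity
```

View pics/ins3.png

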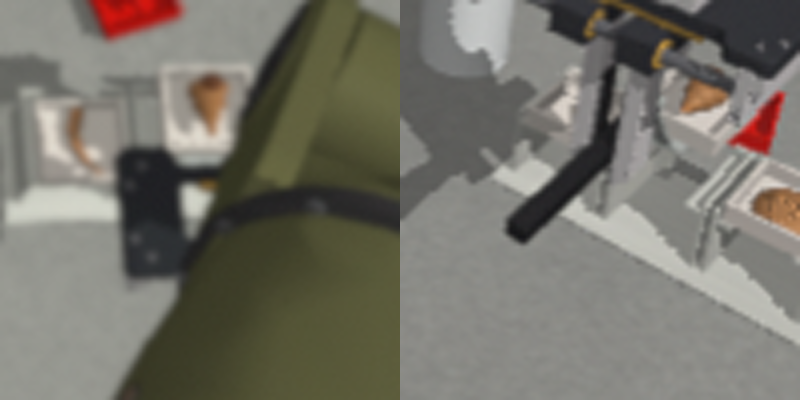

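The dish rides on the blade, clear of the rack: it now shows higher, at (205,105) in the top crop. Carrying it gently back and across.

Call:
play_rows(deltas=[{"claw":0,"x":0.3,"y":0,"z":-0.3,"rx":0,"ry":0,"rz":0},{"claw":0,"x":0.9,"y":0,"z":-0.9,"rx":0,"ry":0,"rz":0},{"claw":0,"x":1.8,"y":0,"z":-1.8,"rx":0,"ry":0,"rz":0},{"claw":0,"x":2.9,"y":0,"z":-2.9,"rx":0,"ry":0,"rz":0},{"claw":0,"x":4,"y":0,"z":-4,"rx":0,"ry":0,"rz":0}])

```text
t: 7.17
eef_pos: [0.4612, -0.2533, 0.2513]
ee_rot: [-0.002, -3.14, -0.001]
contact_force: [-0.1, -0.5, -1.7]
gripper_width: 0.0133
```

Call:
play_rows(deltas=[{"claw":0,"x":1,"y":0.3,"z":-0.8,"rx":0,"ry":0,"rz":0},{"claw":0,"x":1.9,"y":1,"z":-1.2,"rx":0,"ry":0,"rz":0},{"claw":0,"x":2.7,"y":2,"z":-1.4,"rx":0,"ry":0,"rz":0},{"claw":0,"x":3.3,"y":3.4,"z":-1.4,"rx":0,"ry":0,"rz":0},{"claw":0,"x":3.7,"y":5,"z":-1.4,"rx":0,"ry":0,"rz":0}])

```text
t: 7.58
eef_pos: [0.4242, -0.2031, 0.2653]
ee_rot: [-0.004, -3.141, 0.0]
contact_force: [0.3, 0.6, -0.5]
gripper_width: 0.0132
```

Call:
play_rows(deltas=[{"claw":0,"x":0,"y":1.6,"z":0,"rx":0,"ry":0,"rz":0},{"claw":0,"x":0,"y":3.2,"z":0,"rx":0,"ry":0,"rz":0},{"claw":0,"x":0,"y":4.6,"z":0,"rx":0,"ry":0,"rz":0},{"claw":0,"x":0,"y":5.6,"z":0,"rx":0,"ry":0,"rz":0},{"claw":0,"x":0,"y":6,"z":0,"rx":0,"ry":0,"rz":0}])

```text
t: 8.0
eef_pos: [0.425, -0.1424, 0.2652]
ee_rot: [-0.001, -3.141, 0.0]
contact_force: [0.1, -0.3, -1.2]
gripper_width: 0.014
```

```bash
python3 go.py 475 257 265 -6; python3 - <<'E'
from h import *
p,d=imaging.read_camera('top');np.savez('top5.npz',p=p,d=d)
q,e=imaging.read_camera('side');np.savez('side5.npz',p=q,d=e)
s=telemetry.get_state()['eef_pos']
c=proj('top',[s+[.1,0,-.12]])[0].astype(int);b=proj('side',[s+[.1,0,-.12]])[0].astype(int)
f=lambda p,c:cv2.resize(p[max(0,c[1]-50):c[1]+50,max(0,c[0]-50):c[0]+50,::-1],(400,400),interpolation=cv2.INTER_CUBIC)
print(c,b);cv2.imwrite('pics/carry.png',np.hstack([f(p,c),f(q,b)]))
E
```

```text
t 8.0 p [ 425.  -142.4  265.2] d_cm [-4.970e+00  3.994e+01  1.000e-02] rot [-0.   -0.04  5.96] w 0.013950351174089427 F [ 0.08 -0.29 -1.16] q [-0.4   0.11  1.84 -0.    1.19 -1.97]
[309 173] [317 192]
```

View pics/carry.png

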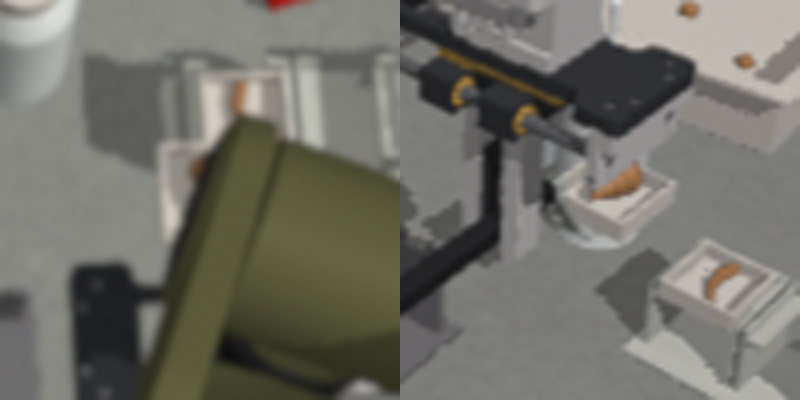

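Call:
play_rows(deltas=[{"claw":0,"x":0,"y":0.4,"z":0,"rx":0,"ry":0,"rz":0},{"claw":0,"x":0,"y":1.2,"z":0,"rx":0,"ry":0,"rz":0},{"claw":0,"x":0,"y":2.4,"z":0,"rx":0,"ry":0,"rz":0},{"claw":0,"x":0,"y":4,"z":0,"rx":0,"ry":0,"rz":0},{"claw":0,"x":0,"y":5.8,"z":0,"rx":0,"ry":0,"rz":0}])

```text
t: 8.52
eef_pos: [0.4253, -0.0849, 0.2648]
ee_rot: [-0.004, -3.14, -0.0]
contact_force: [1.0, 0.7, -1.4]
gripper_width: 0.0136
```

Call:
play_rows(deltas=[{"claw":0,"x":0,"y":2,"z":0,"rx":0,"ry":0,"rz":0},{"claw":0,"x":0,"y":4,"z":0,"rx":0,"ry":0,"rz":0},{"claw":0,"x":0,"y":6,"z":0,"rx":0,"ry":0,"rz":0},{"claw":0,"x":0,"y":8,"z":0,"rx":0,"ry":0,"rz":0},{"claw":0,"x":0,"y":10,"z":0,"rx":0,"ry":0,"rz":0}])

```text
t: 8.93
eef_pos: [0.4254, 0.0157, 0.2649]
ee_rot: [-0.003, -3.141, -0.0]
contact_force: [0.4, 0.2, -1.6]
gripper_width: 0.0132
```

Call:
play_rows(deltas=[{"claw":0,"x":-0.2,"y":2,"z":0,"rx":0,"ry":0,"rz":0},{"claw":0,"x":-0.6,"y":4,"z":0,"rx":0,"ry":0,"rz":0},{"claw":0,"x":-1.2,"y":6,"z":0,"rx":0,"ry":0,"rz":0},{"claw":0,"x":-1.8,"y":8,"z":0,"rx":0,"ry":0,"rz":0},{"claw":0,"x":-2.4,"y":10,"z":0,"rx":0,"ry":0,"rz":0}])

```text
t: 9.35
eef_pos: [0.4498, 0.1158, 0.2649]
ee_rot: [-0.003, -3.141, 0.0]
contact_force: [-0.3, -0.1, -0.9]
gripper_width: 0.0135
```

Call:
play_rows(deltas=[{"claw":0,"x":-0.6,"y":2,"z":0,"rx":0,"ry":0,"rz":0.4},{"claw":0,"x":-1.2,"y":3.8,"z":0,"rx":0,"ry":0,"rz":1.2},{"claw":0,"x":-1.7,"y":5.4,"z":0,"rx":0,"ry":0,"rz":2.2},{"claw":0,"x":-2.1,"y":6.5,"z":0,"rx":0,"ry":0,"rz":3},{"claw":0,"x":-2.4,"y":7,"z":0,"rx":0,"ry":0,"rz":3.4}])

```text
t: 9.77
eef_pos: [0.4739, 0.1858, 0.2646]
ee_rot: [-0.096, -3.139, -0.0]
contact_force: [-0.7, 0.7, -1.3]
gripper_width: 0.0133
```

```bash
python3 go.py 475 257 250 -6
```

```text
t 9.77 p [473.9 185.8 264.6] d_cm [0.32 7.11 1.46] rot [-0.   -0.07  2.51] w 0.013324096984054502 F [-0.7   0.65 -1.27] q [ 0.3   0.25  1.68  0.    1.22 -1.21]
```

Call:
play_rows(deltas=[{"claw":0,"x":0,"y":0.4,"z":0,"rx":0,"ry":0,"rz":0.2},{"claw":0,"x":0.1,"y":1.2,"z":0,"rx":0,"ry":0,"rz":0.6},{"claw":0,"x":0.1,"y":2.4,"z":0.3,"rx":0,"ry":0,"rz":1.2},{"claw":0,"x":0.2,"y":3.8,"z":0.6,"rx":0,"ry":0,"rz":1.8},{"claw":0,"x":0.3,"y":5.2,"z":1,"rx":0,"ry":0,"rz":2.5}])

```text
t: 10.18
eef_pos: [0.4739, 0.237, 0.255]
ee_rot: [-0.167, -3.137, -0.0]
contact_force: [-0.5, -1.0, -1.6]
gripper_width: 0.0134
```

Call:
play_rows(deltas=[{"claw":0,"x":0,"y":1,"z":0.2,"rx":0,"ry":0,"rz":0},{"claw":0,"x":0,"y":1.6,"z":0.4,"rx":0,"ry":0,"rz":0},{"claw":0,"x":0,"y":1.9,"z":0.5,"rx":0,"ry":0,"rz":0},{"claw":0,"x":0,"y":1.9,"z":0.5,"rx":0,"ry":0,"rz":0},{"claw":0,"x":0,"y":1.9,"z":0.5,"rx":0,"ry":0,"rz":0}])

```text
t: 10.6
eef_pos: [0.476, 0.2552, 0.2499]
ee_rot: [-0.164, -3.136, 0.0]
contact_force: [0.5, -0.2, -1.0]
gripper_width: 0.0137
```

```bash
python3 go.py 475 257 250 -6; cat > m6.py <<'E'
from h import *
import sys
k=sys.argv[1]
a=[]
for n in('top','side'):
    p,d=imaging.read_camera(n);np.savez(n+k+'.npz',p=p,d=d)
    c=proj(n,[[.56,.245,.11]])[0].astype(int); f=p[c[1]-40:c[1]+40,c[0]-40:c[0]+40,::-1]
    a.append(cv2.resize(f,(400,400),interpolation=cv2.INTER_CUBIC))
    C=cloud(n,d);s=telemetry.get_state();P=C[(d>0)]; w=R.from_rotvec(s['ee_rot']).as_matrix(); q=(P-s['eef_pos'])@w; q[:,0]*=-1  # lifter-aligned: x fwd, y, z down
    zt=float(sys.argv[2])/1000  # rim height
    m=(abs(P[:,2]-zt)<.004)&(q[:,0]>.05)&(q[:,0]<.15)&(abs(q[:,1])<.045); Q=q[m]*1000; 
    if len(Q): print(n,len(Q),'x',np.round(np.percentile(Q[:,0],[1,4,96,99]),1),'y',np.round(np.percentile(Q[:,1],[1,4,96,99]),1),'z',np.percentile(P[m][:,2],[10,90]))
cv2.imwrite(f'pics/b{k}.png',np.hstack(a))
E
python3 m6.py 6 142
```

```text
t 10.6 p [476.  255.2 249.9] d_cm [ 0.12  0.17 -0.01] rot [-0.01 -0.05  0.01] w 0.013680702163696176 F [ 0.46 -0.22 -1.  ] q [ 0.42  0.33  1.61  0.    1.2  -1.04]
top 174 x [ 59.4  62.6 130.  130.6] y [-31.5 -30.9  23.9  24.5] z [0.13909645 0.14443696]
side 108 x [ 60.3  66.9 128.1 129.1] y [-31.6 -30.5  24.5  26.4] z [0.13880937 0.14437526]
```

View pics/b6.png

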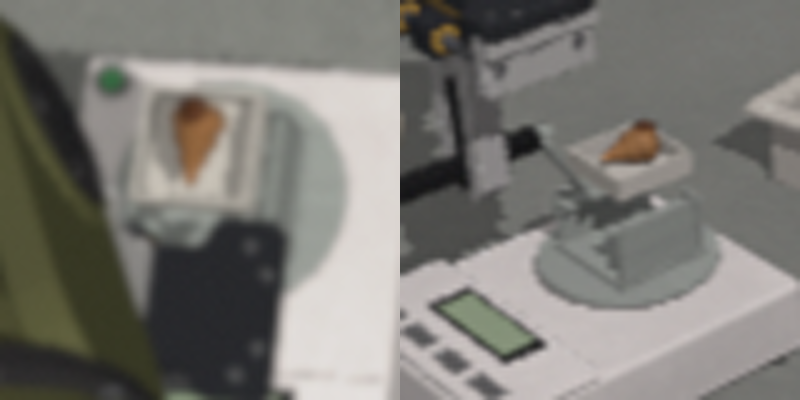

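The dish is over the holder and seated on the blade, about 3 mm right of the blade's centreline. Both cameras agree, so I'll correct for that and lower to just above the lips.

```bash
python3 go.py 472.5 259.3 237 -6
```

```text
t 10.7 p [476.  255.1 250.1] d_cm [0.4  0.38 1.31] rot [-0.   -0.04 -0.01] w 0.013518858923183559 F [ 0.09 -0.37 -0.76] q [ 0.42  0.33  1.61  0.    1.2  -1.04]
```

Call:
play_rows(deltas=[{"claw":0,"x":0.1,"y":0.1,"z":0.2,"rx":0,"ry":0,"rz":0},{"claw":0,"x":0.3,"y":0.3,"z":0.6,"rx":0,"ry":0,"rz":0},{"claw":0,"x":0.4,"y":0.4,"z":1,"rx":0,"ry":0,"rz":0},{"claw":0,"x":0.4,"y":0.4,"z":1.3,"rx":0,"ry":0,"rz":0},{"claw":0,"x":0.4,"y":0.4,"z":1.3,"rx":0,"ry":0,"rz":0}])

```text
t: 11.12
eef_pos: [0.4721, 0.2599, 0.236]
ee_rot: [-0.164, -3.135, 0.001]
contact_force: [0.3, -0.8, -0.1]
gripper_width: 0.0135
```

```bash
python3 go.py 472.5 259.3 237 -6;python3 m6.py 7 129; python3 - <<'E'
from h import *
ex=np.array([np.cos(np.radians(-6)),np.sin(np.radians(-6))]);ey=np.array([-ex[1],ex[0]])
for n in('top','side'):
  for lab,f in(('holder','7'),):
    D=np.load(n+f+'.npz')['d'];C=cloud(n,D)[D>0]; q=C[:,:2]-[.575,.246]; h=np.c_[q@ex,q@ey]*1000
    for z0,z1 in((.1,.113),(.124,.133)):
        m=(C[:,2]>z0)&(C[:,2]<z1)&(abs(h[:,0])<42)&(abs(h[:,1])<42); print(n,z0,m.sum(),np.round(np.percentile(h[m],[1,4,96,99],axis=0).T,1).tolist())
        r=cv2.minAreaRect(h[m].astype(np.float32)); print(np.round(r[0],1),np.round(r[1],1),round(r[2],1))
E
```

```text
t 11.12 p [472.1 259.9 236. ] d_cm [-0.05 -0.06 -0.1 ] rot [-0.04 -0.11  0.03] w 0.013512016503980094 F [ 0.3  -0.82 -0.05] q [ 0.44  0.34  1.63  0.    1.17 -1.03]
top 148 x [ 59.7  74.  129.6 130.7] y [-32.  -31.2  23.4  23.9] z [0.12564336 0.13183279]
side 100 x [ 58.4  72.9 126.9 128. ] y [-32.1 -30.2  23.9  25.4] z [0.12577555 0.131306  ]
top 0.1 171 [[-34.1, -31.3, 33.0, 34.2], [-34.2, -34.0, 33.6, 34.4]]
[-1.1  0.3] [69.1 70.9] 89.3
top 0.124 171 [[-31.7, -27.6, 25.8, 26.9], [-28.8, -28.2, 26.7, 27.7]]
[-7.1 -0.5] [57.8 68.2] 88.2
side 0.1 100 [[-33.6, -31.2, 31.2, 33.0], [-36.5, -35.5, 32.2, 34.2]]
[-1.8 -0.1] [66.7 73.6] 4.5
side 0.124 107 [[-30.4, -29.1, 23.7, 24.3], [-28.9, -27.6, 27.2, 28.5]]
[-7.5 -0.1] [57.6 65.3] 89.8
```

Both cameras put the dish within 1 mm across and 2 mm lengthwise of the holder's centre. Lowering slowly.

Call:
play_rows(deltas=[{"claw":0,"x":0,"y":0,"z":0.15,"rx":0,"ry":-0.1,"rz":0},{"claw":0,"x":0,"y":0,"z":0.3,"rx":0,"ry":-0.1,"rz":0},{"claw":0,"x":0,"y":0,"z":0.45,"rx":0,"ry":-0.1,"rz":0},{"claw":0,"x":0,"y":0,"z":0.6,"rx":0,"ry":-0.1,"rz":0},{"claw":0,"x":0,"y":0,"z":0.7,"rx":0,"ry":-0.1,"rz":0}])

```text
t: 11.63
eef_pos: [0.4724, 0.2599, 0.2297]
ee_rot: [0.164, 3.137, -0.0]
contact_force: [-1.4, -0.7, -2.1]
gripper_width: 0.0131
```

Call:
play_rows(deltas=[{"claw":0,"x":0,"y":0,"z":0.1,"rx":0,"ry":0,"rz":0},{"claw":0,"x":0,"y":0,"z":0.25,"rx":0,"ry":0,"rz":0},{"claw":0,"x":0,"y":0,"z":0.4,"rx":0,"ry":0,"rz":0},{"claw":0,"x":0,"y":0,"z":0.6,"rx":0,"ry":0,"rz":0},{"claw":0,"x":0,"y":0,"z":0.8,"rx":0,"ry":0,"rz":0}])

```text
t: 12.05
eef_pos: [0.4724, 0.2599, 0.2217]
ee_rot: [0.164, 3.136, -0.0]
contact_force: [0.7, -0.8, -0.4]
gripper_width: 0.0134
```

Call:
play_rows(deltas=[{"claw":0,"x":0,"y":0,"z":0.2,"rx":0,"ry":0,"rz":0},{"claw":0,"x":0,"y":0,"z":0.4,"rx":0,"ry":0,"rz":0},{"claw":0,"x":0,"y":0,"z":0.4,"rx":0,"ry":0,"rz":0}])

```text
t: 12.3
eef_pos: [0.4723, 0.2599, 0.2174]
ee_rot: [0.164, 3.137, -0.001]
contact_force: [-0.6, 0.3, -0.6]
gripper_width: 0.0136
```

```bash
python3 go.py 472.5 259.3 218 -6;python3 m6.py 8 119
```

```text
t 12.3 p [472.3 259.9 217.4] d_cm [-0.03 -0.06 -0.06] rot [-0.02  0.02  0.01] w 0.013604223838912702 F [-0.64  0.31 -0.59] q [ 0.44  0.36  1.65 -0.    1.13 -1.03]
top 165 x [ 55.2  58.6 130.1 131. ] y [-32.  -31.5  23.9  24.5] z [0.11594828 0.1211701 ]
side 100 x [ 53.5  57.  127.8 129.6] y [-31.  -30.6  24.3  24.8] z [0.11567361 0.12115482]
```

View pics/b8.png

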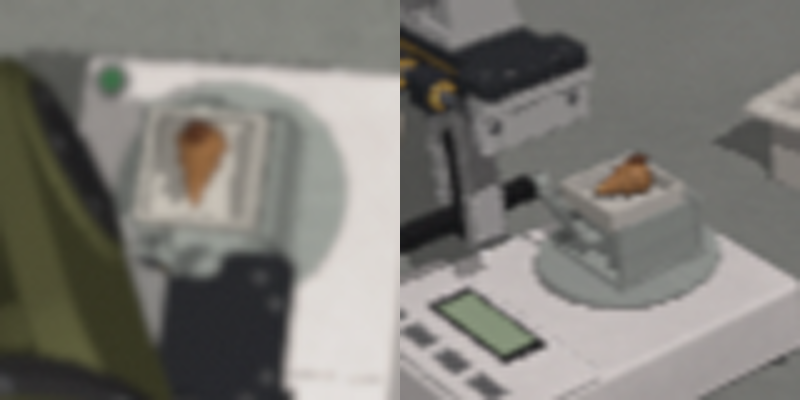

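The dish sits between the lips with its rim at 119 mm in both views. Drawing the blade straight out, then lifting.

Call:
play_rows(deltas=[{"claw":0,"x":0.4,"y":0,"z":0,"rx":0,"ry":0,"rz":0},{"claw":0,"x":1.2,"y":0,"z":0,"rx":0,"ry":0,"rz":0},{"claw":0,"x":2.4,"y":0,"z":0,"rx":0,"ry":0,"rz":0},{"claw":0,"x":3.8,"y":0,"z":0,"rx":0,"ry":0,"rz":0},{"claw":0,"x":5.2,"y":0,"z":0,"rx":0,"ry":0,"rz":0}])

```text
t: 12.82
eef_pos: [0.4195, 0.2654, 0.2178]
ee_rot: [0.164, 3.137, -0.0]
contact_force: [0.6, 0.1, -1.1]
gripper_width: 0.0137
```

Call:
play_rows(deltas=[{"claw":0,"x":1.4,"y":0,"z":0,"rx":0,"ry":0,"rz":0},{"claw":0,"x":2.8,"y":0,"z":0,"rx":0,"ry":0,"rz":0},{"claw":0,"x":4,"y":0,"z":0,"rx":0,"ry":0,"rz":0},{"claw":0,"x":4.8,"y":0,"z":-0.5,"rx":0,"ry":0,"rz":0},{"claw":0,"x":5,"y":0,"z":-2,"rx":0,"ry":0,"rz":0}])

```text
t: 13.23
eef_pos: [0.3691, 0.2704, 0.2369]
ee_rot: [-0.163, -3.136, 0.003]
contact_force: [0.0, -0.7, -0.9]
gripper_width: 0.0137
```

```bash
python3 go.py 400 -25 250 1.8;python3 m6.py 9 119; python3 - <<'E'
from h import *
ex=np.array([np.cos(np.radians(-6)),np.sin(np.radians(-6))]);ey=np.array([-ex[1],ex[0]])
for n in('top','side'):
    D=np.load(n+'9.npz')['d'];C=cloud(n,D)[D>0]; q=C[:,:2]-[.575,.246]; h=np.c_[q@ex,q@ey]*1000
    for z0,z1 in((.1,.112),(.115,.122)):
        m=(C[:,2]>z0)&(C[:,2]<z1)&(abs(h[:,0])<42)&(abs(h[:,1])<42); print(n,z0,m.sum(),np.round(np.percentile(h[m],[1,4,96,99],axis=0).T,1).tolist())
E
```

```text
t 13.23 p [369.1 270.4 236.9] d_cm [ -6.13 -29.07  -1.26] rot [-0.1  -0.09 -7.75] w 0.013681101808454228 F [ 0.03 -0.71 -0.92] q [ 0.55  0.17  1.85 -0.    1.13 -0.91]
top 102 x [ 65.3  66.1 124.2 125.8] y [-15.3 -14.2   9.9  10.9] z [0.11517669 0.11804206]
side 106 x [ 69.   70.5 127.4 129.2] y [-15.7 -14.4   9.9  11.7] z [0.1187598  0.12148997]
top 0.1 473 [[-29.0, -27.5, 31.3, 33.5], [-33.8, -33.4, 32.4, 34.0]]
top 0.115 142 [[-27.8, -27.4, 27.1, 27.6], [-28.9, -28.1, 27.0, 27.9]]
side 0.1 151 [[-30.8, -29.8, 30.8, 32.8], [-35.6, -35.0, 27.6, 32.6]]
side 0.115 97 [[-28.3, -28.0, 23.7, 26.3], [-29.2, -28.2, 27.1, 28.3]]
```

View pics/b9.png

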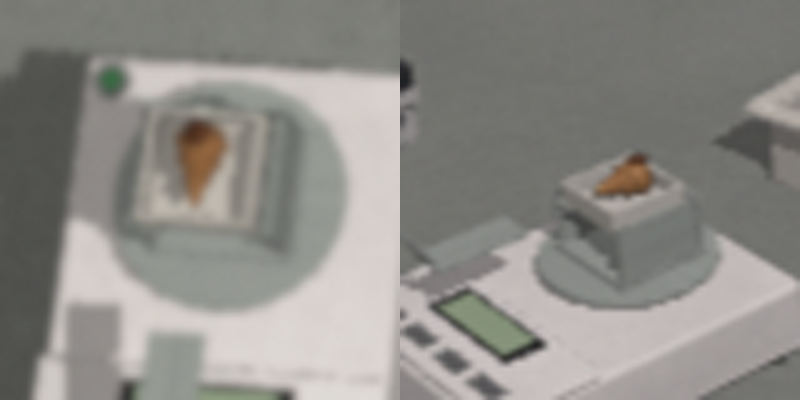

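The dish is seated and centred, about 0.5 mm off, and the blade is clear. Returning the lifter to its rest.

Call:
play_rows(deltas=[{"claw":0,"x":0,"y":-1.5,"z":-0.4,"rx":0,"ry":0,"rz":0},{"claw":0,"x":0,"y":-4.5,"z":-0.8,"rx":0,"ry":0,"rz":0},{"claw":0,"x":-0.3,"y":-7.5,"z":-1.2,"rx":0,"ry":0,"rz":0},{"claw":0,"x":-0.8,"y":-10.5,"z":-1.2,"rx":0,"ry":0,"rz":0},{"claw":0,"x":-1.5,"y":-13.5,"z":-1.2,"rx":0,"ry":0,"rz":0}])

```text
t: 13.75
eef_pos: [0.3714, 0.1335, 0.2498]
ee_rot: [0.163, 3.136, 0.0]
contact_force: [0.4, 0.2, -0.0]
gripper_width: 0.0135
```

Call:
play_rows(deltas=[{"claw":0,"x":-1,"y":-3,"z":0,"rx":0,"ry":0,"rz":-1.5},{"claw":0,"x":-2,"y":-6,"z":0,"rx":0,"ry":0,"rz":-3},{"claw":0,"x":-3.2,"y":-9,"z":0,"rx":0,"ry":0,"rz":-4.5},{"claw":0,"x":-4.3,"y":-12,"z":0,"rx":0,"ry":0,"rz":-6},{"claw":0,"x":-5,"y":-14,"z":0,"rx":0,"ry":0,"rz":-7.7}])

```text
t: 14.17
eef_pos: [0.4072, -0.0121, 0.2497]
ee_rot: [-0.047, 3.14, -0.001]
contact_force: [-0.9, 0.4, -0.3]
gripper_width: 0.0135
```

```bash
python3 go.py 468.3 -25 200 1.8
```

```text
t 14.17 p [407.2 -12.1 249.7] d_cm [-6.06 -1.47  4.98] rot [-0.03  0.08 -0.09] w 0.013482463444430267 F [-0.86  0.38 -0.29] q [-0.12  0.03  1.96 -0.    1.14 -1.72]
```

Call:
play_rows(deltas=[{"claw":0,"x":-1.5,"y":-0.4,"z":0.5,"rx":0,"ry":0,"rz":0},{"claw":0,"x":-3.2,"y":-0.8,"z":1.5,"rx":0,"ry":0,"rz":0},{"claw":0,"x":-4.8,"y":-1.2,"z":2.7,"rx":0,"ry":0,"rz":0},{"claw":0,"x":-5.8,"y":-1.4,"z":3.8,"rx":0,"ry":0,"rz":0},{"claw":0,"x":-6.1,"y":-1.5,"z":4.5,"rx":0,"ry":0,"rz":0}])

```text
t: 14.58
eef_pos: [0.4691, -0.0233, 0.2034]
ee_rot: [0.046, -3.141, 0.0]
contact_force: [-1.1, 0.4, -1.1]
gripper_width: 0.0137
```

Call:
play_rows(deltas=[{"claw":0,"x":0,"y":0,"z":0.3,"rx":0,"ry":0,"rz":0},{"claw":0,"x":0,"y":0,"z":0.5,"rx":0,"ry":0,"rz":0},{"claw":0,"x":0,"y":0,"z":0.5,"rx":0,"ry":0,"rz":0}])

```text
t: 14.83
eef_pos: [0.4679, -0.0228, 0.1999]
ee_rot: [-0.047, 3.141, -0.0]
contact_force: [-1.2, 0.3, -0.9]
gripper_width: 0.0135
```

```bash
python3 go.py 468.3 -25 152.8 1.8
```

```text
t 14.83 p [467.9 -22.8 199.9] d_cm [-0.03 -0.23  4.71] rot [-0.01  0.04 -0.08] w 0.01350688037132904 F [-1.24  0.32 -0.85] q [-0.13  0.24  1.86 -0.    1.04 -1.73]
```

Call:
play_rows(deltas=[{"claw":0,"x":0,"y":-0.2,"z":0.5,"rx":0,"ry":0,"rz":-0.1},{"claw":0,"x":0,"y":-0.2,"z":1.4,"rx":0,"ry":0,"rz":-0.1},{"claw":0,"x":0,"y":-0.2,"z":2.4,"rx":0,"ry":0,"rz":-0.1},{"claw":0,"x":0,"y":-0.2,"z":3.2,"rx":0,"ry":0,"rz":-0.1},{"claw":0,"x":0,"y":-0.2,"z":3.2,"rx":0,"ry":0,"rz":-0.1}])

```text
t: 15.25
eef_pos: [0.4677, -0.0248, 0.1659]
ee_rot: [0.05, -3.139, -0.0]
contact_force: [-0.5, 0.3, -1.0]
gripper_width: 0.0136
```

```bash
python3 go.py 468.3 -25 152.8 1.8
```

```text
t 15.25 p [467.7 -24.8 165.9] d_cm [-0.06 -0.03  1.31] rot [ 0.02 -0.12  0.01] w 0.013576138120775214 F [-0.53  0.25 -0.96] q [-0.13  0.29  1.88 -0.    0.97 -1.73]
```

Call:
play_rows(deltas=[{"claw":0,"x":0,"y":0,"z":0.3,"rx":0,"ry":-0.1,"rz":0},{"claw":0,"x":0,"y":0,"z":0.6,"rx":0,"ry":-0.1,"rz":0},{"claw":0,"x":0,"y":0,"z":0.9,"rx":0,"ry":-0.1,"rz":0},{"claw":0,"x":0,"y":0,"z":1.15,"rx":0,"ry":-0.1,"rz":0},{"claw":0,"x":0,"y":0,"z":1.3,"rx":0,"ry":-0.1,"rz":0}])

```text
t: 15.67
eef_pos: [0.4684, -0.0249, 0.1547]
ee_rot: [-0.05, 3.139, -0.0]
contact_force: [-1.0, -1.0, -0.4]
gripper_width: 0.0138
```

Call:
play_rows(deltas=[{"claw":0,"x":0,"y":0,"z":0,"rx":0,"ry":0,"rz":0},{"claw":0,"x":0,"y":0,"z":0,"rx":0,"ry":0,"rz":0}])

```text
t: 15.83
eef_pos: [0.4684, -0.0249, 0.1549]
ee_rot: [-0.05, 3.139, -0.0]
contact_force: [-0.8, -0.6, -1.3]
gripper_width: 0.0134
```

```bash
python3 go.py 468.3 -25 152.8 1.8
```

```text
t 15.83 p [468.4 -24.9 154.9] d_cm [ 0.02 -0.01  0.21] rot [-0.01  0.15  0.01] w 0.013436329921616537 F [-0.77 -0.63 -1.3 ] q [-0.13  0.31  1.89  0.    0.94 -1.73]
```

Call:
play_rows(deltas=[{"claw":0,"x":0,"y":0,"z":0.1,"rx":0,"ry":0.15,"rz":0},{"claw":0,"x":0,"y":0,"z":0.2,"rx":0,"ry":0.15,"rz":0},{"claw":0,"x":0,"y":0,"z":0.2,"rx":0,"ry":0.15,"rz":0},{"claw":0.3,"x":0,"y":0,"z":0.2,"rx":0,"ry":0.15,"rz":0},{"claw":0.5,"x":0,"y":0,"z":0.2,"rx":0,"ry":0.15,"rz":0}])

```text
t: 16.25
eef_pos: [0.4685, -0.0249, 0.153]
ee_rot: [-0.05, 3.141, -0.0]
contact_force: [1.3, 0.1, -0.2]
gripper_width: 0.0236
```

Call:
play_rows(deltas=[{"claw":1,"x":0,"y":0,"z":0,"rx":0,"ry":0,"rz":0},{"claw":1,"x":0,"y":0,"z":0,"rx":0,"ry":0,"rz":0},{"claw":1,"x":0,"y":0,"z":0,"rx":0,"ry":0,"rz":0},{"claw":1,"x":0,"y":0,"z":0,"rx":0,"ry":0,"rz":0},{"claw":1,"x":0,"y":0,"z":0,"rx":0,"ry":0,"rz":0}])

```text
t: 16.67
eef_pos: [0.4684, -0.0249, 0.1529]
ee_rot: [-0.05, 3.141, -0.0]
contact_force: [0.3, 0.6, -0.0]
gripper_width: 0.0568
```

Call:
play_rows(deltas=[{"claw":1,"x":0,"y":0,"z":0,"rx":0,"ry":0,"rz":0},{"claw":1,"x":0,"y":0,"z":0,"rx":0,"ry":0,"rz":0},{"claw":1,"x":0,"y":0,"z":0,"rx":0,"ry":0,"rz":0}])

```text
t: 16.92
eef_pos: [0.4684, -0.0249, 0.1529]
ee_rot: [-0.05, 3.141, -0.0]
contact_force: [0.6, -0.8, -0.3]
gripper_width: 0.0766
```

```bash
python3 go.py 468.3 -25 152.8 1.8
```

```text
t 16.92 p [468.4 -24.9 152.9] d_cm [ 0.01 -0.01  0.01] rot [-0.01  0.    0.01] w 0.07655988238195462 F [ 0.61 -0.78 -0.32] q [-0.13  0.32  1.89 -0.    0.94 -1.73]
```

Raising straight up and moving back out of view for the final check.

Call:
play_rows(deltas=[{"claw":1,"x":0,"y":0,"z":-1,"rx":0,"ry":0,"rz":0},{"claw":1,"x":0,"y":0,"z":-3,"rx":0,"ry":0,"rz":0},{"claw":1,"x":0,"y":0,"z":-6,"rx":0,"ry":0,"rz":0},{"claw":1,"x":0,"y":0,"z":-10,"rx":0,"ry":0,"rz":0},{"claw":1,"x":0,"y":0,"z":-13,"rx":0,"ry":0,"rz":0}])

```text
t: 17.33
eef_pos: [0.4683, -0.0248, 0.2863]
ee_rot: [-0.05, 3.139, -0.001]
contact_force: [-0.1, -0.1, -0.3]
gripper_width: 0.094
```

Call:
play_rows(deltas=[{"claw":1,"x":1,"y":3,"z":0,"rx":0,"ry":0,"rz":0},{"claw":1,"x":2,"y":6,"z":0,"rx":0,"ry":0,"rz":0},{"claw":1,"x":3,"y":9,"z":0,"rx":0,"ry":0,"rz":0},{"claw":1,"x":4,"y":12,"z":0,"rx":0,"ry":0,"rz":0},{"claw":1,"x":5,"y":15,"z":0,"rx":0,"ry":0,"rz":0}])

```text
t: 17.75
eef_pos: [0.4129, 0.1247, 0.2838]
ee_rot: [-0.049, 3.14, -0.0]
contact_force: [0.8, -0.8, -0.8]
gripper_width: 0.0937
```

Call:
play_rows(deltas=[{"claw":1,"x":1,"y":2,"z":0,"rx":0,"ry":0,"rz":0},{"claw":1,"x":2,"y":4,"z":0,"rx":0,"ry":0,"rz":0},{"claw":1,"x":3,"y":5,"z":0,"rx":0,"ry":0,"rz":0},{"claw":1,"x":3,"y":5,"z":0,"rx":0,"ry":0,"rz":0},{"claw":1,"x":3,"y":5,"z":0,"rx":0,"ry":0,"rz":0}])

```text
t: 18.17
eef_pos: [0.3821, 0.1727, 0.2836]
ee_rot: [-0.052, 3.14, -0.0]
contact_force: [-0.0, 1.1, -0.3]
gripper_width: 0.0938
```

```bash
python3 go.py 468.3 -25 152.8 1.8; python3 - <<'E'
from h import *
a=[]
for n in('top','side'):
    p,d=imaging.read_camera(n);np.savez(n+'F.npz',p=p,d=d)
    a.append(cv2.resize(p[:,:,::-1],(400,300)))
cv2.imwrite('pics/final.png',np.hstack(a))
T=np.load('topF.npz');p,d=T['p'],T['d'];C=cloud('top',d);Z=C[:,:,2]
v,u=np.mgrid[:384,:512];w=lambda a,b,c,e:(u>=a)&(u<b)&(v>=c)&(v<e)&(d>0)
g=p.max(2)
for nm,m,z in(('handle',w(235,285,185,255)&(g<45)&(Z>.055),.081),('blade',w(240,265,155,185)&(Z>.015)&(Z<.05)&(g>90),.031),('bottle',w(245,282,100,155)&(Z>.05),None),('vial',w(218,240,105,135)&(Z>.05),None)):
    P=C[m] if z is None else onz('top',np.argwhere(m)[:,::-1],z)
    if len(P): print(nm,len(P),np.round(P.mean(0)*1000,1),np.round(np.median(Z[m])*1000,1))
E
```

```text
t 18.17 p [382.1 172.7 283.6] d_cm [ -7.96 -20.04  13.08] rot [-0.    0.05  0.09] w 0.09383511389150195 F [-0.03  1.1  -0.31] q [ 0.34  0.02  1.89 -0.    1.23 -1.27]
handle 223 [443.4 -25.3  81. ] 79.8
blade 258 [565.6 -23.   31. ] 29.8
bottle 852 [650.8 -49.2 126.7] 127.7
vial 205 [699.1  35.   72.7] 76.4
```

View pics/final.png

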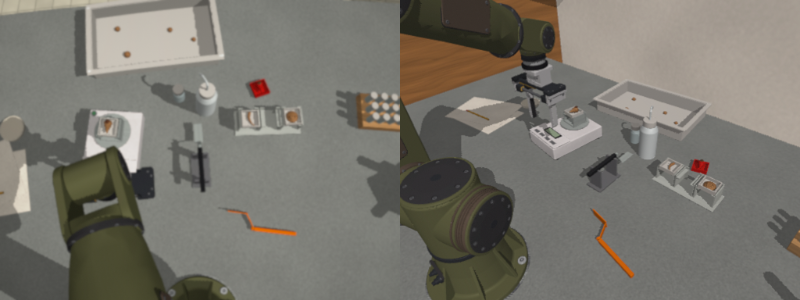

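The final picture shows the lifter back in its rest at (203,170), within 0.5 mm of its starting pose. The snail dish is in the holder at (108,127), the other dishes, bottle and vial have not moved, and the gripper is clear.

```bash
python3 -c "
from h import *
print(ticket.sign_off())"
```

```text
the job is handed in; nothing more can be done
None
```

The snail-shell dish is on the balance's dish holder and the lifter is back in its rest. I handed the job in at about 18 s of robot time; the sign-off gives no verdict.

**What I did:** I gripped the lifter at its handle and slid the blade under the snail dish in the middle bay. I carried the dish level to the balance, lowered it at roughly 2 cm/s and drew the blade straight out. Then I laid the lifter back where it had been.

**Last checks:**
- **Dish:** it sits flat between the lips with its rim at 119 mm, as expected. Both cameras put it within about 1 mm of the holder's centre across. Lengthwise the top camera puts it on centre and the side camera up to about 2 mm off.
- **Lifter:** handle and blade are within 0.5 mm of where they lay at the start.
- **Bystanders:** the wash bottle and vial measure within 0.5 mm of their starting positions. I checked the other two dishes by eye only, and they look unmoved.
- **Gripper:** open and clear of everything.

**Disagreements:**
- **Dish position in the rack:** my first estimate was 4–5 mm off sideways, so I used the rack's own edges for the bay centre. The later close view settled where the dish sat on the blade.
- **Blade after withdrawal:** it measured about 2 mm to one side of the gripper's centreline. That is well inside the limits and could be calibration error.
- **Approach to the lifter:** one move stopped about 2 cm short because of the speed limit. I corrected it before lowering to the handle.

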